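# Shut the table-football ball case

## Task

Shut the wooden ball case on the games-room table: with your fingertips push the upright red flap over onto the case, press it down gently and slide it along until its free edge is tucked well home beneath the brass lip, so that it stays shut by itself when you let go. Only push on the flap's outer side (the one with the black ridge), never pinch it or reach under it; do not lift the case or shove it about, and leave the mug, the chalk and the bottle where they stand.

Things in the scene. Friction and masses are not known exactly. Their poses are not given: they have to be found in the camera images.
- case: Loose wooden case, about 1.5 kg, holding eight white and green 35 mm balls fixed in foam. Origin: on its underside, mid-length. Axes: x along its 170 mm length (parallel to the hinge line, x = -85..85 mm), y across it, z up. The hinge wall (outer face at y = +65 mm, top 44 mm high) is on the +y side, the wall with the brass lip (outer face at y = -70 mm) on the -y side. Side walls are 44 mm high; the hinge line at z = 48.5 mm.
- hinge_home (a point): Fixed point of the case: middle of the hinge line when the flap is slid fully back (case frame 0, +55, 48.5 mm). Axes as the case.
- lip (a point): Fixed point of the case: middle of the lower inner edge of the brass lip (case frame 0, -50, 55.5 mm). The lip is a 170 mm long strip, 5 mm thick, which overhangs from y = -50 to -70 mm; the slot below it is open up to the wall's inner face at y = -63 mm. Its top is 60.5 mm above the table.
- flap (a joint): Angle of the red flap about the hinge line, rad: 0 = folded flat over the case (pointing to case -y, its top face then 50.5 mm above the table and its middle plane at 48.5 mm), 1.57 = upright, about 1.8 = at rest, leaning a little outward to +y. A light spring (0.06 Nm/rad, rest 1.85) raises it again unless the lip holds it; holding it flat takes about 1 N at 60 mm from the hinge. Tucked beneath the lip it springs up by at most about 0.05 rad.
- flap_slide (a joint): How far the flap, hinge pin and all, has slid in its slots in the direction from hinge to lip, m: 0 = fully back, 0.016 = fully home (stop). It slides with about 4 N of friction at any flap angle. The flap clears the lip on its way down only while this is below about 0.005; at 0.016 the flat flap reaches 11 mm beneath the lip.
- flap_edge (a point): Middle of the flap's free edge, 100 mm from the hinge line, in its middle plane. The flap is a 150 mm wide, 4 mm thick red plate. Its axes: x along the hinge, -y from hinge to free edge, z out of the outer face (up when folded flat).
- flap_ridge (a point): On the flap's outer face, the foot of the black thumb ridge on its hinge side, 80 mm from the hinge line, in the middle of the width. The ridge is 130 mm long, 6 mm thick (80 to 86 mm from the hinge) and stands 9 mm above the outer face, so that a fingertip pressed down between hinge and ridge can push the flap towards the lip. Axes as the flap.
- flap_lining: Grey lining on the flap's inner face (138 x 76 mm), not to be touched by the fingers. Origin on the hinge line; axes as the flap.
- mug: Loose blue mug, 76 mm in diameter without its handle, 90 mm tall, origin under its centre. Bystander.
- chalk: Loose blue cube of cue chalk, 24 mm wide, 23 mm tall, origin under its centre. Bystander.
- bottle: Loose amber glass bottle, 60 mm in diameter, 170 mm tall, origin under its centre. Bystander.
Mind the look-alikes: they are no part of the job. What is meant by the case is not pink or purple, and is the smaller of those in its own colour.

How it is judged:
By the outcome, as a careful person would: the job done as asked, in the order asked, and still so for the second after the job is handed in, with the robot touching nothing.
It also fails if it takes over 35 s, if anything falls off the work surface, if the arm or the gripper's body presses on something with over 40 N, if the wrist force passes 120 N, or if a joint passes its speed limit or range.

## Robot

A 6-joint arm with a two-finger parallel gripper is mounted at the origin on the work surface. World frame = base frame: x ahead of the robot, y to its left, z up, the work surface at z = 0. Lengths are in mm, angles in degrees, forces in N, time in s.
With the tool pointing down it reaches from about 350 to 850 mm from the base axis. Payload 8.1 kg.
Tool frame: the origin (TCP) lies between the finger pads; the fingertips stand 22 mm ahead of it and the grasp point (between the pads) lies 3 mm ahead of it (r.nose_length is the z of the fingertips in the tool frame, in mm); z points along the fingers, x is the direction in which the jaws open and shut, and the axes are right-handed (so a half turn about z gives the same grasp; the last joint's range is limited). The gripper opens to 85 mm and grips with 20 to 120 N. Pads are 22 mm wide; open, the fingers measure 114 mm over their backs; the gripper's body (76 mm by 85 mm) begins 54 mm behind the grasp point. The pads swing forward as they close: fully open they stand 13 mm farther back than shut.
Start: joints at [-81.154, 7.471, 85.268, -0, 87.261, -4.893], TCP at [142.525, -582.831, 253.292] pointing down, gripper open.
Joint ranges: [-169.43, 169.43], [-51.17, 129.36], [1.28, 143.12], [-76.62, 256.62], [0, 156.53], [-152.29, 152.29]. Speed limits (degrees/s): [136.94, 136.94, 159.86, 180, 180, 180].

## Interface

Orientations are given as [roll, pitch, yaw] about the fixed x, y, z axes, in that order (R = Rz(yaw) Ry(pitch) Rx(roll)).
In Python, from bench import r gives the robot as it stands.
- The arm moves only by the shell command python3 -m jog 'ROWS' [FORCE]. ROWS is JSON, a list of rows, each a list of 5 numbers: the shift along the tool's x, y, z in m, then the turn about the tool's z in degrees, then the opening in per cent of the stroke, from 0 (shut) to 100 (fully open). A call has 1 to 8 rows; each row is the pose to reach, as a shift and turn from the pose measured when the call began, along the tool's axes at that moment; what a row does not reach only later rows make up. A row lasts 1/10 s, in which the tool goes at most 50 mm and 8.59 degrees, less where a joint would pass 70% of its speed; a pose out of reach is approached as far as the arm can. A call with a gripper value outside its range is refused whole. The fingers move at their own pace and stop on an object; FORCE is the grip in N (left out, the last holds). Time passes only in rows, so rows that repeat a pose let the fingers close. It gives the time, the measured TCP pose, the force and the opening at its end, in the units of the state.
- r.sense(): the state, without advancing time (a new reading comes with each control period).
- r.snapshot(name): name is "scene" or "top"; returns a dict with "image" (384x512x3 uint8, red, green, blue), "K" (3x3 intrinsics, pixels), "T" (4x4, takes a point from camera to world coordinates). Camera axes: x right, y down, z forward; pixel columns grow to the right and rows downward; lengths in mm; the calibration is good to about 2 mm. A picture is of the moment at which its call begins. There is no depth.
- r.hand_in(): hands the job in, once; it reports no verdict.
Trained networks look in a picture, given as the dict that the camera call returned (one of the last four; its "shot" number tells which), for a name from the list of things; names that differ only in an ending like _2 or _b are one class to them, and where a whole thing is asked for, a point or a joint stands for the part that bears it (a point fixed in the world has none). Each returns a list of dicts, best first, with "conf" (0 to 1); they miss things now and then, are a little off and sometimes report something else, mostly with a low value. They report only what shows in the picture. A call takes as long as a camera call. They do not tell look-alikes from the thing itself.
- r.search_frame(picture, label): "bbox" ([left, top, right, bottom] in pixels, round what is visible of it).
- r.pinpoint(picture, label): "uv" ([column, row] in pixels: a listed point, or the origin of a listed thing).
The state is a dict: "time": time; "joint_pos": joint angles; "qd": joint speeds; "joint_efforts": joint torques, N m; "tool_pos": TCP position; "tcp_rot": TCP orientation; "ft_force": force on the tool from outside, world axes, zero at the start; "wrist_torque": the same for the moment, N m; "finger_gap": finger opening in mm.
Only numpy, scipy, OpenCV 4.12 (cv2) and the standard library are available. Lean on these libraries where they do the work, as an engineer would, in place of code of your own. Each camera call takes 0.05 s, during which the arm holds its last target. There are 200 camera calls.

## Working session

There is one attempt and no reset: what is moved stays moved. The work goes in short steps, Python scripts to look and compute and a shell command to move; the robot and the scene stay as the last step left them, time stands still between calls to the robot, and variables do not carry over. Pictures are saved under pics/ and viewed, about 8 in all and at most 12, crops included, and the job is handed in when it is done.

```bash
mkdir -p pics; ls; python3 - <<'E'
from bench import r
import cv2, numpy as np
for n in ("scene","top"):
    p=r.snapshot(n); cv2.imwrite(f"pics/{n}0.png",p["image"][:,:,::-1])
    print(n,p["K"].tolist() if hasattr(p["K"],'tolist') else p["K"],np.round(p["T"],3).tolist())
    for l in ("case","flap","mug","chalk","bottle"):
        print(l,[(np.round(d["bbox"]).tolist(),round(d["conf"],2)) for d in r.search_frame(p,l)])
    for l in ("case","hinge_home","lip","flap_edge","flap_ridge","mug","chalk","bottle"):
        print(l,[(np.round(d["uv"],1).tolist(),round(d["conf"],2)) for d in r.pinpoint(p,l)])
print(r.sense())
E
```

```text
pics
scene [[423.81127734641973, 0.0, 257.13198216298565], [0.0, 423.81127734641973, 188.0434111928014], [0.0, 0.0, 1.0]] [[-0.858, 0.293, -0.422, 1050.236], [0.514, 0.46, -0.724, 777.887], [-0.018, -0.838, -0.546, 703.761], [0.0, 0.0, 0.0, 1.0]]
case [([160.0, 128.0, 243.0, 172.0], 0.8), ([368.0, 199.0, 457.0, 262.0], 0.76), ([234.0, 173.0, 319.0, 251.0], 0.75), ([266.0, 131.0, 355.0, 186.0], 0.66)]
flap [([170.0, 132.0, 236.0, 154.0], 0.95), ([379.0, 204.0, 437.0, 237.0], 0.86), ([277.0, 136.0, 350.0, 167.0], 0.68), ([280.0, 172.0, 312.0, 224.0], 0.57)]
mug [([210.0, 166.0, 235.0, 209.0], 0.63)]
chalk [([244.0, 257.0, 258.0, 272.0], 0.63)]
bottle [([184.0, 184.0, 216.0, 253.0], 0.87)]
case [([271.8, 220.8], 0.8), ([404.0, 239.2], 0.6), ([203.0, 157.7], 0.59), ([307.4, 168.0], 0.58)]
hinge_home [([324.6, 158.1], 0.95), ([388.9, 224.9], 0.85), ([194.2, 156.3], 0.76), ([290.2, 213.4], 0.62)]
lip [([255.7, 199.8], 0.86), ([305.4, 137.5], 0.82), ([210.5, 130.9], 0.82), ([426.8, 212.3], 0.75)]
flap_edge [([303.3, 141.9], 0.9), ([302.8, 184.5], 0.81), ([428.7, 219.0], 0.76), ([209.0, 135.
[... 1556 characters left out ...]
ottle [([223.9, 131.1], 0.59)]
{'time': 1.4, 'joint_pos': array([-8.11529304e+01,  7.47264307e+00,  8.52662153e+01,  2.10825586e-03,
        8.72599913e+01, -4.89304115e+00]), 'qd': array([-0.01112971, -0.07158154,  0.10037186, -0.06233801, -0.04663849,
       -0.00336597]), 'joint_efforts': array([-1.08154729e-04, -5.69307733e+01, -5.00853324e+01, -3.53390424e-04,
        1.29028027e-03, -1.99520997e-06]), 'tool_pos': array([ 142.54870362, -582.84454786,  253.29201936]), 'tcp_rot': array([-1.7999800e+02, -1.3257978e-03, -7.6259990e+01]), 'ft_force': array([ 0.24268135, -0.18685019, -0.40573483]), 'wrist_torque': array([ 0.02707936, -0.00491507, -0.03175067]), 'finger_gap': 85.7761448917855}
```

View pics/scene0.png

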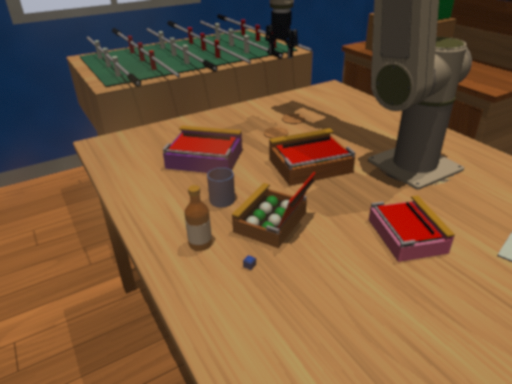

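View pics/top0.png

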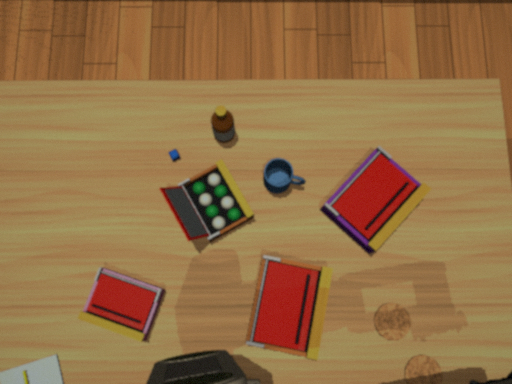

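Scene view: the open case with the upright red flap is at about (270,215). Top view: it is at (210,203), flap to its left at (185,213), lip (yellow) to the right at (235,188). The bottle, at top (223,125), and the mug, at (279,175), are near the lip side. The other cases (pink, purple, larger brown) are shut look-alikes.

```bash
cat > h.py <<'E'
import numpy as np, cv2
from scipy.optimize import least_squares
from bench import r
def proj(p,X):
    T=np.asarray(p["T"]); c=(np.asarray(X)-T[:3,3])@T[:3,:3]; K=np.asarray(p["K"]); q=c@K.T; return q[:,:2]/q[:,2:]
def pts(v):
    x,y,yaw,th,s=v[0],v[1],v[2],v[3],(v[4] if len(v)>4 else 0)
    def f(d,n): return [0,55-s-d*np.cos(th)+n*np.sin(th),48.5+d*np.sin(th)+n*np.cos(th)]
    L=np.array([[0,0,0],[0,55,48.5],[0,-50,55.5],f(100,0),f(80,2)])
    c,sn=np.cos(yaw),np.sin(yaw)
    return L@np.array([[c,-sn,0],[sn,c,0],[0,0,1]]).T+[x,y,0]
names=["case","hinge_home","lip","flap_edge","flap_ridge"]
E
python3 - <<'E'
from h import *
S=r.snapshot("scene");P=r.snapshot("top")
near={"scene":np.array([[271.8,220.8],[290.2,213.4],[255.7,199.8],[302.8,184.5],[298.7,188.6]]),
"top":np.array([[215,204.5],[194.2,208.9],[231.1,191.3],[174.1,213.5],[179.4,214]])}
def res(v): return np.concatenate([(proj(S,pts(v))-near["scene"]).ravel(),(proj(P,pts(v))-near["top"]).ravel()])
best=min((least_squares(res,[450,0,a,1.8],loss="soft_l1") for a in np.arange(0,6.3,1)),key=lambda o:o.cost)
v=best.x; print(v[:2],np.degrees(v[2])%360,v[3],best.cost); print(np.round(best.fun.reshape(-1,2),1).tolist())
print(np.round(pts(v),1))
def tri(a,b):
    M=[]
    o=least_squares(lambda X:np.r_[proj(S,[X])[0]-a,proj(P,[X])[0]-b],[450,0,0]);return np.round(o.x),round(o.cost,1)
for n,a,b in (("mug",[225.9,199.6],[275.5,180.1]),("bottle",[200.7,241.1],[223.9,131.1]),("chalk",[249.9,266.6],[174.5,157])): print(n,tri(a,b))
c,s=np.cos(v[2]),np.sin(v[2])
box=np.array([[x,y,z] for x,y,z in [(-85,65,44),(85,65,44),(-85,-70,60.5),(85,-70,60.5),(-85,65,0),(85,65,0),(-85,-70,0),(85,-70,0),(-85,-50,55.5),(85,-50,55.5)]])
def fe(x,d): return [x,55-d*np.cos(v[3]),48.5+d*np.sin(v[3])]
box=np.vstack([box,[fe(-75,100),fe(75,100),fe(-75,0),fe(75,0)]])
W=box@np.array([[c,-s,0],[s,c,0],[0,0,1]]).T+[v[0],v[1],0]
out=[]
for p,(x0,y0,x1,y1) in ((S,(170,140,350,290)),(P,(140,90,320,240))):
    k=4;im=cv2.resize(p["image"][y0:y1,x0:x1,::-1].copy(),None,fx=k,fy=k,interpolation=cv2.INTER_CUBIC)
    q=(proj(p,W)-[x0,y0]+.5)*k
    for a,b in ((0,1),(2,3),(0,2),(1,3),(4,5),(6,7),(4,6),(5,7),(8,9),(10,11),(12,13),(10,12),(11,13)): cv2.line(im,tuple(map(int,q[a])),tuple(map(int,q[b])),(255,255,0),1)
    out.append(cv2.resize(im,(640,533))[:,:])
cv2.imwrite("pics/s1.png",out[0]);cv2.imwrite("pics/t1.png",out[1])
E
```

```text
[557.91746536   8.54750585] 28.571330378577365 -368.78575377435175 16.938024447916355
[[0.1, 0.8], [0.3, -0.3], [-0.1, -0.2], [1.3, 1.6], [3.2, 3.6], [0.1, -0.0], [0.9, 2.0], [-0.6, 0.1], [4.1, -2.8], [1.7, -2.8]]
[[557.9   8.5   0. ]
 [531.6  56.8  48.5]
 [581.8 -35.4  55.5]
 [515.2  87.1 142.4]
 [517.5  82.7 122.9]]
mug (array([ 620., -153.,    3.]), np.float64(3.5))
bottle (array([761., -13.,   8.]), np.float64(1.1))
chalk (array([693., 123.,  -5.]), np.float64(0.0))
```

View pics/s1.png

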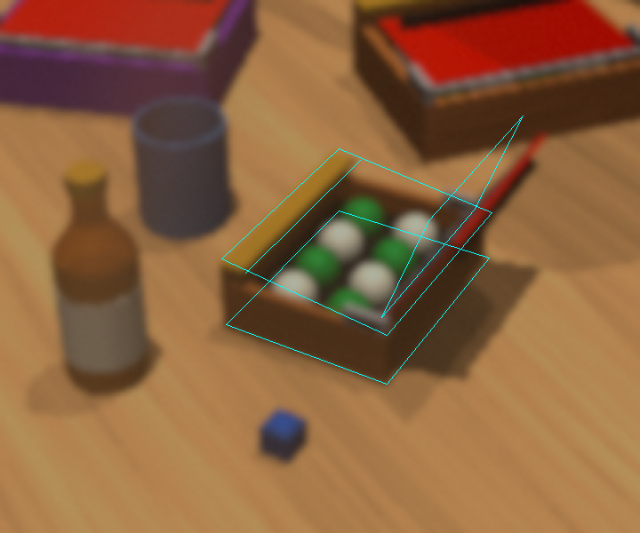

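View pics/t1.png

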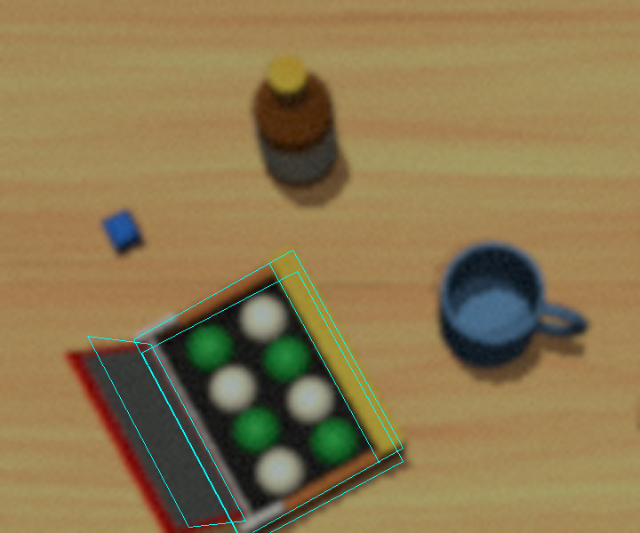

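```bash
python3 - <<'E'
from h import *
S=r.snapshot("scene");P=r.snapshot("top")
k=640/180
f=lambda p,o:np.array(p)/k+o-.5
a=[f((543,137),[170,140]),f((450,243),[170,140]),f((68,352),[140,90])]
v=[557.9,8.5,np.radians(28.57)];c,s=np.cos(v[2]),np.sin(v[2]);R=np.array([[c,-s,0],[s,c,0],[0,0,1]])
def L(x,th,sl): return R@[x,55-sl-100*np.cos(th),48.5+100*np.sin(th)]+[v[0],v[1],0]
def res(q):
    return np.r_[proj(S,[L(-75,*q)])[0]-a[0],proj(S,[L(75,*q)])[0]-a[1],proj(P,[L(75,*q)])[0]-a[2]]
o=least_squares(lambda q:res([q[0],0]),[1.9]);print(o.x,o.fun.round(1))
# free triangulation of +75 edge corner
X=least_squares(lambda X:np.r_[proj(S,[X])[0]-a[1],proj(P,[X])[0]-a[2]],[515,87,140]).x
print(X,R.T@(X-[v[0],v[1],0]))
x0,y0,x1,y1=150,170,260,260
im=cv2.resize(P["image"][y0:y1,x0:x1,::-1],None,fx=7,fy=6.6,interpolation=cv2.INTER_CUBIC)
im2=cv2.resize(S["image"][165:255,225:325,::-1],None,fx=7,fy=6.6,interpolation=cv2.INTER_CUBIC)
for th in (1.8,2.0,2.15):
  for p,m,o in ((P,im,(x0,y0)),(S,im2,(225,165))):
    q=[tuple(((proj(p,[L(x,th,0)])[0]-o+.5)*[7,6.6]).astype(int)) for x in (-75,75)]
    cv2.line(m,[int(t) for t in q[0]],[int(t) for t in q[1]],(255,255,0),1)
cv2.imwrite("pics/t2.png",np.hstack([im[:, :400],im2[:,300:700]]))
E
```

```text
[2.12180723] [ 0.7 -1.2  1.  -1.1 -0.4 -0.1]
[573.64976417 137.8299731  130.48914094] [ 75.68171271 106.04987211 130.48914094]
```

View pics/t2.png

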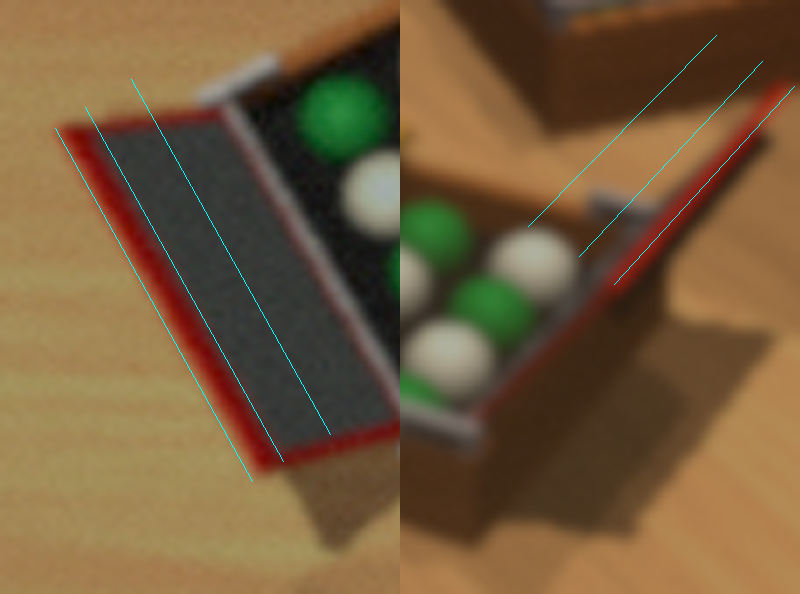

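The overlay shows the flap leaning out at about 2.12 rad: free edge at case y≈+107, z≈133. The case is at (558, 8.5), yaw 28.6°. Next: move outside the flap with the fingers shut and tool x along the hinge.

```bash
python3 -m jog '[[-0.606,-0.509,0,-104.8,0],[-0.606,-0.509,0,-104.8,0],[-0.606,-0.509,0,-104.8,0],[-0.606,-0.509,0,-104.8,0],[-0.606,-0.509,0,-104.8,0],[-0.606,-0.509,0,-104.8,0],[-0.606,-0.509,0,-104.8,0],[-0.606,-0.509,0,-104.8,0]]' 20
cat >> h.py <<'E'
V=(557.9,8.5,np.radians(28.57))
def go(cy,tipz,cx=0):
    "tool-axis shift [m] and turn to put fingertip centre at case (cx,cy), height tipz"
    st=r.sense(); c,s=np.cos(V[2]),np.sin(V[2])
    from scipy.spatial.transform import Rotation as Ro
    A=Ro.from_euler("xyz",st["tcp_rot"],degrees=True).as_matrix()
    t=np.array([V[0]+c*cx-s*cy,V[1]+s*cx+c*cy,tipz+r.nose_length])
    d=A.T@(t-st["tool_pos"])/1000
    return np.round(d,4).tolist(), round(float(st["tcp_rot"][2]-np.degrees(V[2])),1)
def tip():
    st=r.sense(); c,s=np.cos(V[2]),np.sin(V[2]); d=st["tool_pos"]-[V[0],V[1],r.nose_length]
    print("tip case",np.round([c*d[0]+s*d[1],-s*d[0]+c*d[1],d[2]],1),"rot",np.round(st["tcp_rot"],1),"F case",np.round([c*st["ft_force"][0]+s*st["ft_force"][1],-s*st["ft_force"][0]+c*st["ft_force"][1],st["ft_force"][2]],1),"t",round(st["time"],2),"gap",round(st["finger_gap"],1))
E
python3 -c "
from h import *
print(r.nose_length); tip(); print(go(137,230))"
```

```text
time: 2.4
tool_pos: [320.1, -222.5, 253.6]
tcp_rot: [180.0, -0.1, -7.2]
ft_force: [1.5, -0.2, -0.1]
finger_gap: -0.3
22.0
tip case [-319.3  -89.1  231.6] rot [ 1.8e+02 -1.0e-01 -7.2e+00] F case [ 1.3 -0.9 -0.1] t 2.4 gap -0.3
([0.127, -0.3701, 0.0015], -35.8)
```

```bash
python3 -m jog '[[0.127,-0.370,0,-35.8,0],[0.127,-0.370,0,-35.8,0],[0.127,-0.370,0,-35.8,0],[0.127,-0.370,0,-35.8,0],[0.127,-0.370,0,-35.8,0],[0.127,-0.370,0,-35.8,0],[0.127,-0.370,0,-35.8,0],[0.127,-0.370,0,-35.8,0]]'
python3 -c "
from h import *
tip(); print(go(137,105))"
```

```text
time: 3.2
tool_pos: [493.1, 131.4, 253.7]
tcp_rot: [179.9, -0.1, 28.7]
ft_force: [0.3, -1.1, 0.2]
finger_gap: 0.3
tip case [  1.9 139.  231.7] rot [ 1.799e+02 -1.000e-01  2.870e+01] F case [-0.2 -1.1  0.2] t 3.2 gap 0.3
([-0.002, 0.0018, 0.1267], 0.1)
```

```bash
python3 -m jog '[[-0.002,0.002,0.04,0,0],[-0.002,0.002,0.085,0,0],[-0.002,0.002,0.127,0,0],[-0.002,0.002,0.127,0,0],[-0.002,0.002,0.127,0,0]]'
python3 - <<'E'
from h import *
tip()
S=r.snapshot("scene");P=r.snapshot("top")
cv2.imwrite("pics/a.png",np.hstack([cv2.resize(P["image"][140:260,130:260,::-1],(400,400)),cv2.resize(S["image"][130:260,220:350,::-1],(400,400))]))
E
```

```text
time: 3.7
tool_pos: [492.1, 128.6, 127.0]
tcp_rot: [180.0, 0.0, 28.7]
ft_force: [0.7, 0.8, 0.7]
finger_gap: 0.2
tip case [ -0.4 136.9 105. ] rot [180.    0.   28.7] F case [1.  0.4 0.7] t 3.7 gap 0.2
```

View pics/a.png

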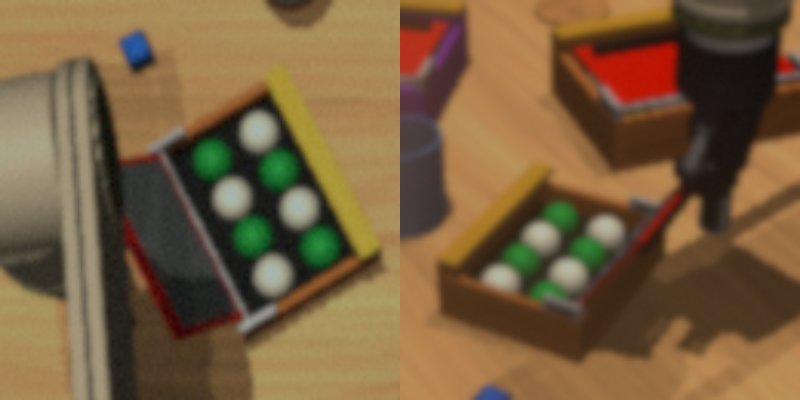

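The fingertips (right view, ~(715,225)) stand outside the flap and below its edge; the case and flap are untouched. Now I push it slowly towards upright.

```bash
python3 -m jog '[[0,0.008,0,0,0],[0,0.016,0,0,0],[0,0.023,0,0,0],[0,0.030,0,0,0],[0,0.037,0,0,0],[0,0.044,0,0,0],[0,0.051,0,0,0],[0,0.058,0,0,0]]'
python3 -c "
from h import *
tip(); print(go(77,105))"
```

```text
time: 4.6
tool_pos: [522.4, 77.3, 129.7]
tcp_rot: [179.9, -0.3, 28.7]
ft_force: [0.1, 1.1, -0.2]
finger_gap: -0.2
tip case [  1.7  77.5 107.7] rot [179.9  -0.3  28.7] F case [ 0.6  0.9 -0.2] t 4.6 gap -0.2
([-0.0017, 0.0004, 0.0027], 0.1)
```

```bash
python3 -m jog '[[0,0.008,0.001,0,0],[0,0.016,0.002,0,0],[0,0.024,0.003,0,0],[0,0.032,0.004,0,0],[0,0.039,0.006,0,0],[0,0.046,0.010,0,0],[0,0.053,0.015,0,0],[0,0.053,0.015,0,0]]'
python3 - <<'E'
from h import *
tip(); print(go(15,80))
S=r.snapshot("scene");P=r.snapshot("top")
cv2.imwrite("pics/b.png",np.hstack([cv2.resize(P["image"][140:260,130:260,::-1],(400,400)),cv2.resize(S["image"][130:260,220:350,::-1],(400,400))]))
E
```

```text
time: 5.4
tool_pos: [547.7, 30.0, 113.9]
tcp_rot: [179.9, -0.2, 28.6]
ft_force: [-0.7, -0.3, -0.1]
finger_gap: 0.1
tip case [ 1.4 23.8 91.9] rot [179.9  -0.2  28.6] F case [-0.8  0.1 -0.1] t 5.4 gap 0.1
([-0.0014, 0.0087, 0.0119], 0.0)
```

View pics/b.png

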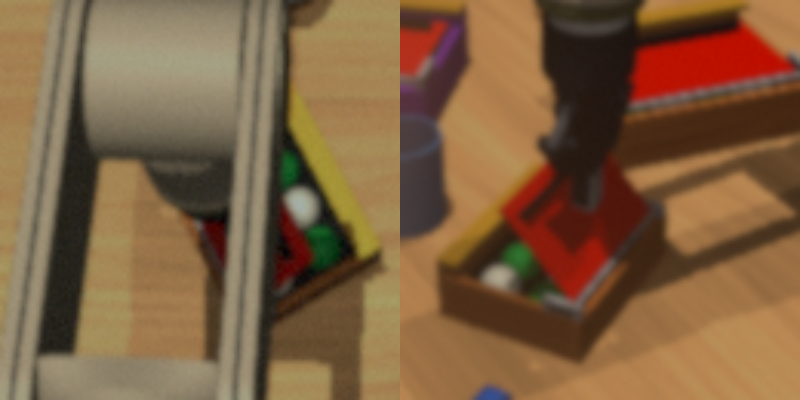

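The flap is folding, at roughly 45°, with the fingertip on its outer face between hinge and ridge. I continue down the arc.

```bash
python3 -m jog '[[-0.001,0.004,0.005,0,0],[-0.001,0.008,0.011,0,0],[-0.001,0.011,0.017,0,0],[-0.001,0.014,0.023,0,0],[-0.001,0.016,0.029,0,0],[-0.001,0.017,0.034,0,0],[-0.001,0.018,0.038,0,0],[-0.001,0.018,0.038,0,0]]'
python3 -c "
from h import *
tip(); print(go(6,50.5))"
```

```text
time: 6.3
tool_pos: [555.0, 14.4, 75.6]
tcp_rot: [179.9, -0.2, 28.6]
ft_force: [-0.6, 1.0, 1.0]
finger_gap: 0.1
tip case [ 0.3  6.5 53.6] rot [179.9  -0.2  28.6] F case [-0.   1.2  1. ] t 6.3 gap 0.1
([-0.0003, 0.0005, 0.0031], 0.1)
```

```bash
python3 -m jog '[[0,0,0.001,0,0],[0,0,0.002,0,0],[0,0,0.003,0,0],[0,0,0.003,0,0],[0,0,0.003,0,0]]'; python3 -c "
from h import *
tip()"; python3 -m jog '[[0,0,0.001,0,0],[0,0,0.001,0,0]]'
python3 - <<'E'
from h import *
tip()
S=r.snapshot("scene");P=r.snapshot("top")
cv2.imwrite("pics/c.png",np.hstack([cv2.resize(P["image"][140:260,130:260,::-1],(400,400)),cv2.resize(S["image"][170:260,230:320,::-1],(400,400))]))
E
```

```text
time: 6.8
tool_pos: [555.1, 14.4, 72.7]
tcp_rot: [179.9, -0.2, 28.6]
ft_force: [0.5, 0.5, 1.0]
finger_gap: 0.2
tip case [ 0.4  6.5 50.7] rot [179.9  -0.2  28.6] F case [0.7 0.2 1. ] t 6.8 gap 0.2
time: 7.0
tool_pos: [555.3, 14.4, 72.3]
tcp_rot: [179.9, -0.2, 28.6]
ft_force: [-2.8, -0.9, 5.8]
finger_gap: 0.1
tip case [ 0.5  6.5 50.3] rot [179.9  -0.2  28.6] F case [-2.9  0.6  5.8] t 7.0 gap 0.1
```

View pics/c.png

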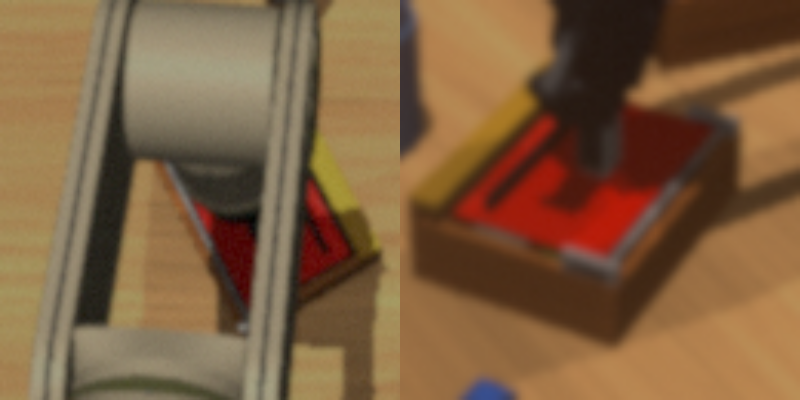

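Flap lies flat just short of the yellow lip (right view, edge near (480,205)), with the tip pressing at ~6 N behind the ridge. Now slide in steps, watching the forces.

```bash
python3 -m jog '[[0,0.004,0.0006,0,0],[0,0.008,0.0006,0,0],[0,0.012,0.0006,0,0],[0,0.015,0.0006,0,0],[0,0.015,0.0006,0,0]]'; python3 -c "
from h import *
tip()"
```

```text
time: 7.6
tool_pos: [562.7, 1.5, 72.3]
tcp_rot: [179.9, -0.2, 28.6]
ft_force: [-1.8, 0.4, 6.8]
finger_gap: -0.2
tip case [ 0.9 -8.4 50.3] rot [179.9  -0.2  28.6] F case [-1.4  1.2  6.8] t 7.6 gap -0.2
```

```bash
python3 -m jog '[[0,0.003,0.0004,0,0],[0,0.006,0.0004,0,0],[0,0.009,0.0004,0,0],[0,0.009,0.0004,0,0]]'; python3 -c "
from h import *
tip()";python3 -m jog '[[0,0.003,0.0004,0,0],[0,0.006,0.0004,0,0],[0,0.006,0.0004,0,0]]'; python3 -c "
from h import *
tip()"
```

```text
time: 8.0
tool_pos: [567.3, -6.3, 72.2]
tcp_rot: [179.9, -0.3, 28.6]
ft_force: [-0.8, 1.5, 5.2]
finger_gap: -0.3
tip case [  1.2 -17.5  50.2] rot [179.9  -0.3  28.6] F case [0.  1.7 5.2] t 8.0 gap -0.3
time: 8.3
tool_pos: [570.4, -11.4, 72.2]
tcp_rot: [179.9, -0.3, 28.6]
ft_force: [-0.5, 2.1, 6.0]
finger_gap: 0.0
tip case [  1.5 -23.5  50.2] rot [179.9  -0.3  28.6] F case [0.6 2.1 6. ] t 8.3 gap 0.0
```

```bash
python3 -m jog '[[0,0.002,0.0004,0,0],[0,0.004,0.0004,0,0],[0,0.004,0.0004,0,0]]'; python3 - <<'E'
from h import *
tip()
S=r.snapshot("scene");P=r.snapshot("top")
cv2.imwrite("pics/d.png",np.hstack([cv2.resize(P["image"][140:260,130:260,::-1],(400,400)),cv2.resize(S["image"][170:260,230:320,::-1],(400,400))]))
E
```

```text
time: 8.6
tool_pos: [572.5, -14.7, 72.1]
tcp_rot: [180.0, -0.3, 28.6]
ft_force: [-1.8, 2.7, 5.4]
finger_gap: -0.3
tip case [  1.7 -27.3  50.1] rot [180.   -0.3  28.6] F case [-0.3  3.2  5.4] t 8.6 gap -0.3
```

View pics/d.png

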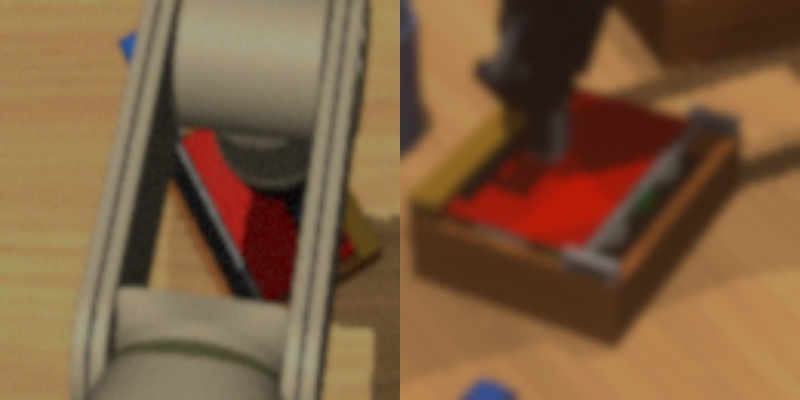

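The slide is well under way: a gap has opened on the hinge side (~(650,200)), the ridge is close to the lip, and the case hasn't moved. I go on in small steps to the stop.

```bash
for i in 1; do python3 -m jog '[[0,0.0015,0.0004,0,0],[0,0.003,0.0004,0,0],[0,0.003,0.0004,0,0]]' >/dev/null; python3 -c "
from h import *
tip()"; done; python3 -m jog '[[0,0.001,0.0004,0,0],[0,0.0015,0.0004,0,0],[0,0.0015,0.0004,0,0]]' >/dev/null; python3 -c "
from h import *
tip()"
```

```text
tip case [  2. -30.  50.] rot [180.   -0.3  28.6] F case [-0.   4.6  5.8] t 9.0 gap 0.0
tip case [  2.2 -31.   49.9] rot [-180.    -0.4   28.6] F case [-1.1  4.6  5.9] t 9.3 gap -0.2
```

```bash
python3 -m jog '[[0,0.001,0.0003,0,0],[0,0.002,0.0003,0,0],[0,0.002,0.0003,0,0]]' >/dev/null; python3 - <<'E'
from h import *
tip()
S=r.snapshot("scene");P=r.snapshot("top")
for n,p in (("S",S),("P",P)):
  for l in ("hinge_home","lip","flap_ridge","flap_edge"):
    print(n,l,[(np.round(d["uv"],1).tolist(),round(d["conf"],2)) for d in r.pinpoint(p,l)])
print(proj(S,pts((*V,0,.016))).round(1).tolist())
cv2.imwrite("pics/e.png",cv2.resize(S["image"][170:260,230:320,::-1],(590,590),interpolation=cv2.INTER_CUBIC))
E
```

```text
tip case [  2.3 -31.8  49.7] rot [-179.9   -0.3   28.6] F case [-0.6  7.3  8.2] t 9.6 gap -0.1
S hinge_home [([289.6, 214.1], 0.95), ([387.9, 225.9], 0.88), ([322.9, 160.2], 0.85), ([196.0, 154.8], 0.65)]
S lip [([254.1, 197.3], 0.78), ([302.1, 140.2], 0.69), ([208.2, 133.2], 0.65), ([427.6, 213.6], 0.58)]
S flap_ridge [([257.4, 199.2], 0.94), ([303.5, 145.0], 0.78), ([206.2, 139.8], 0.78), ([420.6, 218.9], 0.57)]
S flap_edge [([303.9, 142.8], 0.9), ([209.2, 135.4], 0.77), ([425.0, 216.5], 0.68), ([250.8, 201.4], 0.57)]
P hinge_home [([352.9, 175.3], 0.93), ([194.0, 209.3], 0.74), ([259.5, 294.8], 0.61)]
P lip [([312.7, 310.3], 0.91), ([398.1, 210.2], 0.91), ([229.3, 189.7], 0.75), ([113.4, 318.3], 0.71)]
P flap_ridge [([116.8, 313.4], 0.8), ([383.9, 202.9], 0.68), ([227.7, 192.7], 0.61), ([300.5, 306.2], 0.58)]
P flap_edge [([391.7, 210.2], 0.74), ([114.3, 319.2], 0.57), ([309.3, 312.9], 0.56)]
[[271.9, 221.6], [290.5, 213.0], [255.6, 199.6], [257.3, 202.3], [263.7, 203.8]]
```

View pics/e.png

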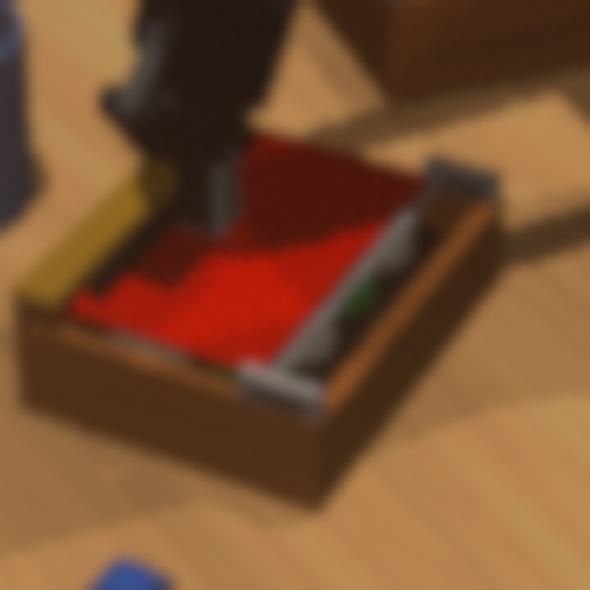

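Horizontal force jumped from 4.6 to 7.3 N with little motion, so the flap is at the stop. The ridge sits right at the lip and the case is in place. Let go by lifting straight up, then back away.

```bash
python3 -m jog '[[0,0,-0.003,0,0],[0,0,-0.008,0,0],[0,-0.001,-0.03,0,0],[0,-0.005,-0.07,0,0],[0,-0.03,-0.12,0,0],[0,-0.07,-0.15,0,0],[0,-0.12,-0.17,0,0],[0,-0.16,-0.17,0,0]]' ; python3 -m jog '[[0.05,-0.03,0,0,0],[-0.10,-0.03,0,0,0],[-0.15,-0.03,0,0,0],[-0.20,-0.03,0,0,0],[-0.20,-0.03,0,0,0]]' >/dev/null
python3 - <<'E'
from h import *
tip()
S=r.snapshot("scene");P=r.snapshot("top")
for n,p in (("S",S),("P",P)):
  for l in ("case","hinge_home","lip","flap_ridge","mug","bottle","chalk"):
    print(n,l,[(np.round(d["uv"],1).tolist(),round(d["conf"],2)) for d in r.pinpoint(p,l)])
c,s=np.cos(V[2]),np.sin(V[2])
def pr(p,x,y,z): return proj(p,[[V[0]+c*x-s*y,V[1]+s*x+c*y,z]])[0]
out=[]
for p,(x0,y0,w) in ((S,(225,165,95)),(P,(155,155,105))):
    k=400/w; im=cv2.resize(p["image"][y0:y0+w,x0:x0+w,::-1],(400,400),interpolation=cv2.INTER_CUBIC)
    for y,z in ((-25-16+.0,50.5),(55-16,50.5),(-50,60.5)):
        for x in (-65,65): cv2.circle(im,tuple(int(t) for t in (pr(p,x,y,z)-[x0,y0]+.5)*k),3,(255,255,0),1)
    out.append(im)
cv2.imwrite("pics/f.png",np.hstack(out))
E
```

```text
time: 10.9
tool_pos: [498.8, 121.9, 246.2]
tcp_rot: [180.0, -0.7, 28.5]
ft_force: [0.7, -0.4, 0.1]
finger_gap: 0.1
tip case [-157.6  157.5  221.4] rot [180.   -0.6  28.6] F case [-1.1 -1.1  0.5] t 11.4 gap 0.1
S case [([403.8, 238.8], 0.92), ([201.0, 161.1], 0.73), ([305.9, 166.9], 0.72), ([272.1, 222.1], 0.69)]
S hinge_home [([388.8, 223.2], 0.94), ([196.8, 157.9], 0.81), ([289.3, 214.0], 0.63), ([321.7, 158.9], 0.61)]
S lip [([211.3, 131.9], 0.86), ([427.7, 213.9], 0.65), ([252.2, 203.3], 0.58), ([304.4, 137.3], 0.56)]
S flap_ridge [([419.3, 215.7], 0.79), ([307.7, 142.7], 0.6), ([257.5, 199.0], 0.59), ([204.6, 137.4], 0.57)]
S mug [([223.0, 201.0], 0.66)]
S bottle [([200.4, 241.8], 0.68)]
S chalk [([252.0, 266.6], 0.65)]
P case [([369.7, 199.3], 0.77), ([126.0, 303.9], 0.75), ([215.0, 205.9], 0.67), ([285.1, 304.8], 0.6), ([195.6, 209.4], 0.47)]
P hinge_home [([195.3, 209.2], 0.97), ([259.1, 298.4], 0.87), ([352.0, 176.3], 0.63)]
P lip [([111.4, 321.8], 0.83), ([231.8, 189.9], 0.77), ([396.1, 210.0], 0.73), ([315.1, 309.6], 0.67)]
P flap_ridge [([298.6, 306.7], 0.88), ([381.0, 202.4], 0.87), ([226.2, 191.3], 0.86), ([115.1, 312.5], 0.86)]
P mug [([277.8, 176.9], 0.7)]
P bottle [([223.9, 133.6], 0.89)]
P chalk [([175.3, 160.0], 0.44)]
```

View pics/f.png

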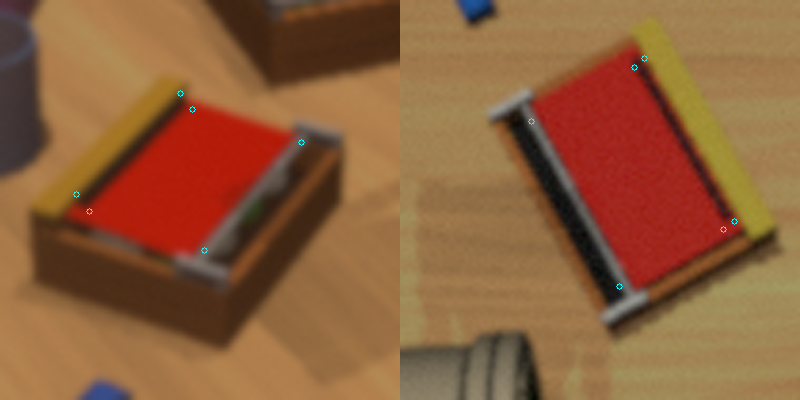

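The flap stays flat by itself, its ridge hard against the lip line. It sits at or slightly past the markers I drew for a full 16 mm slide, and the case and bystanders are where they were.

```bash
python3 -c "
from bench import r
print(r.hand_in())"
```

```text
the job is handed in; nothing more can be done
None
```

The case is shut and I have handed the job in, at about 12 s on the robot's clock. With closed fingertips on the flap's outer face I folded it over, pressed it down with about 6 N, and slid it by its ridge to the stop. There the sideways force rose from 4.6 to 7.3 N (8.2 N downward). Then I lifted straight off and backed away.

**Last checks:** after release, both camera views show the flap lying flat by itself. Its free edge is under the brass lip, and the ridge is in line with a full 16 mm slide. The case, mug, bottle and chalk are within about 3 pixels of where they were, which is roughly the detectors' own scatter. The robot is clear of everything.

**Disagreements:**
- At the start the flap leaned out further than the task said, about 2.12 rad instead of 1.8.
- The detector placed the ridge a few millimetres nearer the lip than my model predicts for the full slide. I put that down to position-fit error, but did not confirm it.
- In the last retreat I mistyped one row (+0.05 m sideways instead of -0.05 m). The tool was already well above everything, and it touched nothing.

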